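Turn the cart wheel until its valve stem is at the top

ROBOT

A 6-joint arm with a two-finger parallel gripper is mounted at the origin on the work surface. World frame = base frame: x ahead of the robot, y to its left, z up, the work surface at z = 0. Lengths are in mm, angles in rad, forces in N, time in s.
With the tool pointing down it reaches from about 350 to 875 mm from the base axis. Payload 4.2 kg.
Tool frame: the origin (TCP) lies at the very end of the fingers, on their centre line; the grasp point (between the pads) lies 19 mm behind it; z points along the fingers, y is the line along which they close (so a half turn about z gives the same grasp; the last joint's range is limited). The gripper opens to 85 mm and grips with 20 to 120 N. Pads are 22 mm wide; open, the fingers measure 114 mm over their backs; the gripper's body (76 mm by 85 mm) begins 54 mm behind the grasp point. The pads swing forward as they close: fully open they stand 13 mm farther back than shut.
Start: joints at [1.512, 0.385, 0.008, 0, -1.194, -0.259], TCP at [195.266, 593.692, 231.312] pointing down, gripper open.
Joint ranges: [-3.14, 3.14], [-1.21, 2.06], [-1.07, 1.41], [-3.16, 2.05], [-2.99, -0.16], [-3.1, 3.1]. Speed limits (rad/s): [2.79, 2.79, 3.14, 3.14, 3.14, 3.14].

INTERFACE

Orientations are given as a unit quaternion [x, y, z, w].
In Python, from bench import arm gives the robot as it stands.
- The arm moves only by the tool servo_tool, never from a script. Its argument "rows" is a list that holds one entry, the list of rows, each a list of 7 numbers: the finger opening in mm, from 0 to 85.4, then the shift along the tool's x, y, z in mm, then the turn, a rotation vector about the tool's x, y, z in rad. A call has 1 to 10 rows; each row is the pose to reach, as a shift and turn from the pose commanded when the call began, along the tool's axes at that moment; what a row does not reach only later rows make up. A row lasts 1/8 s, in which the tool goes at most 62.5 mm and 10.7 degrees, less where a joint would pass 70% of its speed; a pose out of reach is approached as far as the arm can. A call with a gripper value outside its range is refused whole. The fingers move at their own pace and stop on an object; the grip force is fixed at half the most. Time passes only in rows, so rows that repeat a pose let the fingers close. It gives the time, the measured TCP pose, the force, the opening and the grip force at its end, in the units of the state.
- arm.read_state(): the state, without advancing time (a new reading comes with each control period).
- arm.get_image(name): name is "scene" or "top" or "wrist"; returns the picture (384x512x3 uint8, red, green, blue); there is no depth.
- arm.camera_params(name): a dict with "intrinsics" (3x3 intrinsics, pixels), "R" (3x3) and "t" (3): a world point X has camera coordinates R X + t. Camera axes: x right, y down, z forward; pixel columns grow to the right and rows downward; lengths in mm; the calibration is good to about 2 mm. A picture is of the moment at which its call begins: read the wrist's pose just before it. camera_params takes no time and is no camera call; for the wrist camera it gives the pose at the moment of the call.
- arm.job_done(): hands the job in; it is judged then, once.
The state is a dict: "clock": time; "joints": joint angles; "joint_vel": joint speeds; "joint_efforts": joint torques, N m; "position": TCP position; "ee_rot": TCP orientation; "contact_force": force on the tool from outside, world axes, zero at the start; "wrist_torque": the same for the moment, N m; "gripper_width": finger opening in mm; "grasp_force": force on a finger pad.
Only numpy, scipy, OpenCV 4.12 (cv2) and the standard library are available. Lean on these libraries where they do the work, as an engineer would, in place of code of your own. Each camera call takes 0.05 s, during which the arm holds its last target. There are 200 camera calls.

TASK

With a fingertip, push the wheel's spokes one after another to turn the wheel in its stand, either way round, until the valve stem (red cap) is straight up at the very top, in line with the yellow pointer, and leave it there. Push gently and do not pinch: the tyre has just been glued on and the stem is fragile, so keep off both, and leave the tin, the wrench and the bearing where they are.

Things in the scene. Friction and masses are not known exactly. Their poses are not given: they have to be found in the camera images.
- stand: Blue steel wheel stand, fixed. Origin on the bench under the hub; x to the stand's back (away from the robot), y left seen from the robot, z up. Base plate x -120 to 180, y -220 to 220, 12 mm thick. Hub centre 160 mm above the origin; the wheel leans back 45 degrees, its face looking up and to -x. A post 30 mm wide, 322 mm high at x = 158 behind the wheel bears the pointer.
- crossbar (a point): Middle of the blue crossbar (20 mm wide, 12 mm thick) that runs along the stand's y in front of the hub, 40 mm in front of the wheel's mid-plane; the axle nut there reaches 54 mm in front. Its two uprights stand at y = +-195 mm. A finger among the spokes cannot pass it, so it works in the half of the wheel above it and must come out to take the next spoke.
- pointer (a point): Tip of the yellow pointer, just above the top of the tyre: on the stand's mid-line (y = 0), x = 124 mm, z = 286 mm in the stand's frame. It marks where straight up is.
- wheel: The wheel, 310 mm over the tyre. Origin: hub centre, mid-plane; z: out of its front face along the axle; x: from hub to valve stem, up the slope to the pointer when done. Five white spokes at 36, 108, 180, 252, 324 degrees about z from x, 12 mm wide, 12 mm thick, between hub (radius 22 mm, 36 mm long) and aluminium rim (inner radius 105 mm, 26 mm wide). Stiff axle, 0.22 N m; stays where left.
- tyre: Black tyre, freshly glued: ring from radius 121 to 155 mm, 34 mm thick, origin at the hub centre, axes as the wheel's. Not to be touched.
- stem: Valve stem with a red cap, midway between two spokes. Origin at the rim's inside (radius 106 mm); the stem points from there towards the hub (its own -x) and ends at radius 81 mm; cap 12 mm in diameter. Not to be touched.
- tin_center (a point): Centre of a yellow glue tin, 64 mm in diameter, 85 mm high, standing loose beside the stand. Bystander.
- wrench_grip (a point): Grip of a loose steel wrench 160 mm long, lying beside the stand. Bystander.
- bearing_center (a point): Centre of a loose steel bearing ring, 52 mm in diameter, 16 mm high, lying beside the stand. Bystander.

How it is judged (in metres and radians):
On the way, in this order (a step that is already met when the one before it is completed fails the run):
1. the wheel has been turned away from its start (stem moved 40 mm) (distance of stem from where it was at the start of the episode above 0.04 m).
2. the stem is at the top (y of stem in the frame of stand between -0.011 and 0.011 m and height (world z) of stem above 0.2 m), for 0.2 s.
At the end, for the whole second after the job is handed in: The root of the valve stem is at the top of the wheel within 11 mm (6 degrees) of the stand's mid-line, the wheel at rest, and the tin, wrench and bearing within 25 mm of where they were (all of step 2 and angular speed of wheel below 0.05 rad/s and distance of each of tin_center, wrench_grip, bearing_center from where it was at the start of the episode below 0.025 m); the robot touches nothing.
It fails at once if the glued tyre is touched (over 2 N) (contact force between any of the arm, the fingers and tyre above 2 N).
It fails at once if the valve stem is pushed (over 2 N) (contact force between any of the fingers, the arm and stem above 2 N).
It fails at once if the wheel is pinched or forced (over 35 N) (contact force between the fingers and wheel above 35 N).
It fails at once if a bystander is moved or lifted by more than 25 mm (distance of any of tin_center, wrench_grip, bearing_center from where it was at the start of the episode above 0.025 m).
It also fails if it takes over 67 s, if anything falls off the work surface, if the arm or the gripper's body presses on something with over 40 N, if the wrist force passes 120 N, or if a joint passes its speed limit or range.

## Working session

There is one attempt and no reset: what is moved stays moved. The work goes in short steps, Python scripts to look and compute and a tool call to move; the robot and the scene stay as the last step left them, time stands still between calls to the robot, and variables do not carry over. Pictures are saved under pics/ and viewed, at most 10 in all, crops included, and the job is handed in when it is done.

Besides the shell and the picture viewer there is one more tool, called after "Call:" as a command line: name --argument value ..., lists and objects as JSON in quotes. servo_tool: Moves the arm, as the interface text tells. Its arguments: {"type":"object","properties":{"rows":{"type":"array"}},"required":["rows"]}

```bash
mkdir -p pics; python3 - <<'E'
from bench import arm
import cv2,numpy as np
s=arm.read_state();print(s)
ims=[]
for n in("scene","top"):
    im=arm.get_image(n)[:,:,::-1];cv2.imwrite(f"pics/{n}0.png",im)
    p=arm.camera_params(n);print(n,p)
E
```

```text
{'clock': 0.0, 'joints': array([ 1.51161694e+00,  3.85557090e-01,  6.61464955e-03, -5.16288897e-04,
       -1.19401503e+00, -2.58616168e-01]), 'joint_vel': array([-4.84764214e-05,  9.31126595e-04, -1.50518066e-03,  7.67541072e-04,
       -2.92468845e-04,  1.13544440e-03]), 'joint_efforts': array([ 1.34973492e-03, -3.92293203e+01,  1.88402706e+01,  4.18639988e+00,
       -4.56616443e-03,  9.82123076e-07]), 'position': array([195.08018186, 593.14746278, 230.21433521]), 'ee_rot': array([ 9.87386609e-01, -1.58323905e-01, -1.31167714e-04,  1.09908753e-03]), 'contact_force': array([ 0.48790909,  0.58157948, -0.61958911]), 'wrist_torque': array([ 0.00428615, -0.03893191,  0.05131944]), 'grasp_force': 0.0, 'gripper_width': 85.52793862381009}
scene {'intrinsics': array([[435.07265275,   0.        , 247.56740634],
       [  0.        , 435.07265275, 198.61610768],
       [  0.        ,   0.        ,   1.        ]]), 'R': array([[ 0.85628132,  0.51641527, -0.00987813],
       [ 0.34671021, -0.58885454, -0.7300975 ],
       [-0.38285028,  0.621744  , -0.68327158]]), 't': array([-526.04631165,  -60.64110403, 1608.36681606])}
top {'intrinsics': array([[429.60695763,   0.        , 254.7130415 ],
       [  0.        , 429.60695763, 191.23034193],
       [  0.        ,   0.        ,   1.        ]]), 'R': array([[ 0.02821582, -0.99946727,  0.01640237],
       [-0.99315906, -0.0298902 , -0.11287893],
       [ 0.11330906, -0.01310519, -0.99347336]]), 't': array([  20.2144518 ,  591.23766681, 1124.89049082])}
```

View pics/scene0.png

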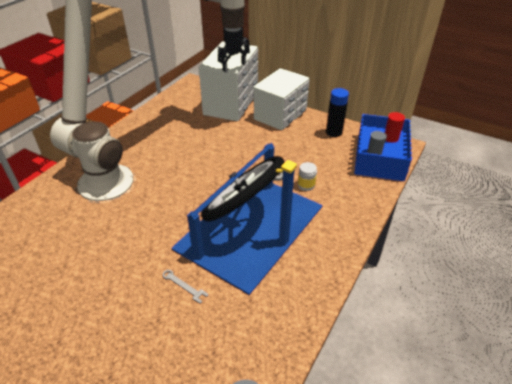

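View pics/top0.png

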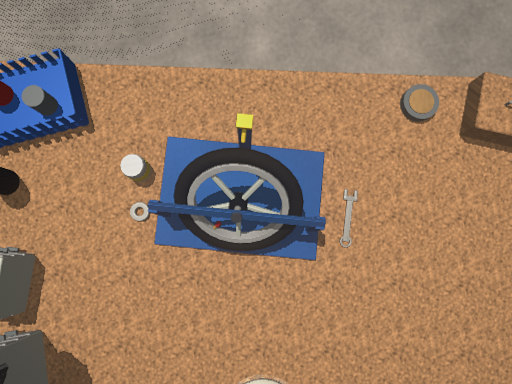

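```bash
cat > h.py <<'E'
import numpy as np,cv2
from bench import arm
from scipy.spatial.transform import Rotation as Ro
def ray(n,uv,P=None):
    p=P or arm.camera_params(n);R=np.array(p["R"]);t=np.array(p["t"])
    return -R.T@t, R.T@np.linalg.inv(p["intrinsics"])@np.array([uv[0],uv[1],1.])
def cast(n,uv,q,nn=(0,0,1),P=None):
    c,d=ray(n,uv,P);nn=np.array(nn,float);return c+d*(np.dot(np.array(q)-c,nn)/np.dot(d,nn))
def proj(n,X,P=None):
    p=P or arm.camera_params(n);x=p["intrinsics"]@(p["R"]@np.array(X,float)+p["t"]);return x[:2]/x[2]
E
python3 - <<'E'
from h import *
im=cv2.imread("pics/top0.png")
cv2.imwrite("pics/topc.png",cv2.resize(im[100:275,120:360],None,fx=3.3,fy=3.3,interpolation=cv2.INTER_CUBIC))
C=[(168,138),(325,152),(315,259),(155,244)]
W=[cast("top",c,(0,0,12)) for c in C]
print(np.round(W,1)); ctr=np.mean(W,0)
for i in range(4):print(np.linalg.norm(W[i]-W[i-1]))
d=(W[0]+W[1]-W[2]-W[3]);e=(W[0]-W[1]+W[3]-W[2]);print(np.arctan2(d[1],d[0]),np.arctan2(-e[0],e[1]))
hsv=cv2.cvtColor(im,cv2.COLOR_BGR2HSV)
y=cv2.inRange(hsv,(22,150,120),(35,255,255));n,l,st,ce=cv2.connectedComponentsWithStats(y)
print(st,ce)
r=cv2.inRange(hsv,(0,150,60),(6,255,255))|cv2.inRange(hsv,(172,150,60),(180,255,255))
r[:200]=0;r[250:]=0;r[:,:170]=0;r[:,310:]=0
print(np.argwhere(r).mean(0)[::-1],r.sum()/255)
E
```

```text
[[ 734.2  282.    12. ]
 [ 708.5 -155.2   12. ]
 [ 413.4 -131.    12. ]
 [ 441.5  302.    12. ]]
293.41007649381913
437.96246096890167
296.1161761763269
433.94890492239125
-0.07525507858775636 -0.06176668277316991
[[     0      0    512    384 196322]
 [   236    113     17     16    232]
 [   241    129      5     14     54]] [[255.51685496 191.59921456]
 [244.13793103 120.53448276]
 [243.03703704 135.68518519]]
[217.5 224. ] 20.0
```

View pics/topc.png

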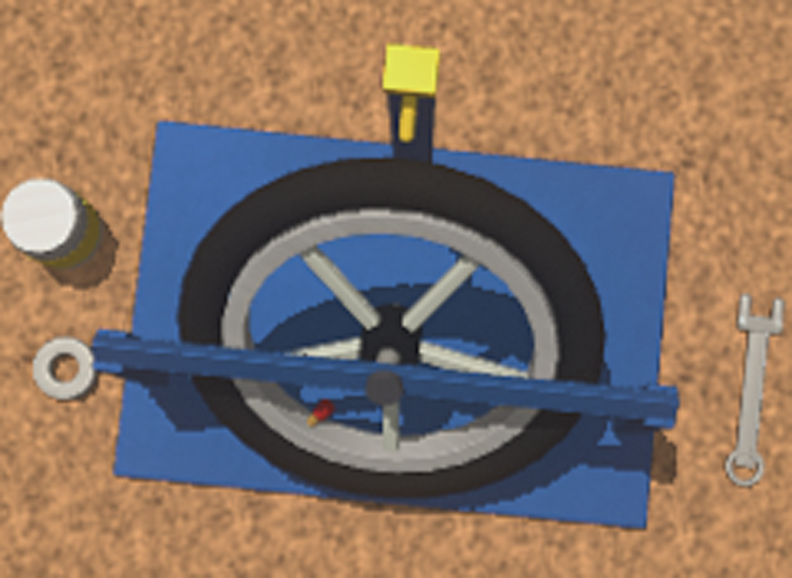

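```bash
cat >> h.py <<'E'
yaw=-0.068; s2=np.sqrt(.5)
Rs=Ro.from_euler('z',yaw).as_matrix()
W=[cast("top",c,(0,0,12)) for c in [(168,138),(325,152),(315,259),(155,244)]]
c0=np.mean(W,0); O=np.array([c0[0],c0[1],0])-Rs@[30,0,0]
H=O+[0,0,160]
U=Rs@[s2,0,s2];N=Rs@[-s2,0,s2];Y=Rs@[0,1,0]
RT=np.c_[U,-Y,-N]
def pt(r,a,n): a=np.radians(a); return H+r*np.cos(a)*U+r*np.sin(a)*Y+n*N
def go(X):  # shift & turn in tool axes
    st=arm.read_state();R=Ro.from_quat(st["ee_rot"]).as_matrix()
    return np.round(R.T@(X-st["position"]),1),np.round(Ro.from_matrix(R.T@RT).as_rotvec(),3)
def ang(uv,n=0,cam="top",P=None):
    d=cast(cam,uv,H+n*N,N,P)-H; return np.degrees(np.arctan2(d@Y,d@U)),np.linalg.norm(d)
E
python3 - <<'E'
from h import *
print(O)
print("pointer tip pred",proj("top",O+Rs@[124,0,286]),"crossbar mid",proj("top",H+40*N), "nut",proj("top",H+54*N))
print("bar ends",proj("top",H+46*N+195*Y),proj("top",H+46*N-195*Y))
print("stem",ang((217.5,224)))
f=lambda x,y:(120+x/3.3,100+y/3.3)
for p in [(315,260),(462,270),(392,435),(375,320),(410,325)]:print(p,ang(f(*p)))
for r,a,n in [(65,58,80),(65,58,-8)]:print(pt(r,a,n),go(pt(r,a,n)))
E
```

```text
[544.48329901  76.48485119   0.        ]
pointer tip pred [243.32797429 141.16198019] crossbar mid [237.23389342 214.93051001] nut [236.69505188 218.97905904]
bar ends [152.7312955  208.44407554] [321.0993765  224.84782551]
stem (np.float64(145.86899736459205), np.float64(87.40192607093832))
(315, 260) (np.float64(40.11041315232669), np.float64(89.03734873920737))
(462, 270) (np.float64(-31.9408600774969), np.float64(84.72776271661724))
(392, 435) (np.float64(-176.6372805812684), np.float64(92.25781591494045))
(375, 320) (np.float64(33.79358495210582), np.float64(23.635847228844437))
(410, 325) (np.float64(-33.65772105872155), np.float64(21.843699647904394))
[516.09080529 133.66933904 240.92466033] (array([448.5, 336.2,  -9.9]), array([ 0.1  ,  0.781, -0.236]))
[578.17239235 129.44127225 178.69926359] (array([508.8, 320.7,  52.3]), array([ 0.1  ,  0.781, -0.236]))
```

Call:
servo_tool --rows '[[[0,100,86,-60,0.025,0.195,-0.06],[0,207,172,-80,0.05,0.39,-0.118],[0,310,258,-70,0.075,0.58,-0.177],[0,414,345,-45,0.1,0.781,-0.236],[0,414,345,-45,0.1,0.781,-0.236],[0,414,345,-45,0.1,0.781,-0.236],[0,414,345,-45,0.1,0.781,-0.236],[0,414,345,-45,0.1,0.781,-0.236],[0,414,345,-45,0.1,0.781,-0.236],[0,414,345,-45,0.1,0.781,-0.236]]]'

```text
clock: 1.35
position: [481.8, 131.6, 276.3]
ee_rot: [0.923, -0.036, 0.383, 0.014]
contact_force: [0.5, 0.7, -0.3]
gripper_width: 0.0
grasp_force: 0.0
```

```bash
python3 - <<'E'
from h import *
s=arm.read_state();print(s["position"],s["joints"],s["gripper_width"],s["contact_force"])
for n in (130,60,25,-8):print(n,go(pt(65,60,n)))
P=arm.camera_params("wrist");cv2.imwrite("pics/w1.png",arm.get_image("wrist")[:,:,::-1])
for q in (pt(65,60,0),H+40*N,pt(65,60,60)):print(proj("wrist",q,P))
E
```

```text
[481.77839465 131.5965928  276.30852496] [ 0.41842455 -0.13655401 -1.03976458  1.72304443 -0.34583768 -0.52754951] 0.038736970827946623 [ 0.52105858  0.70882327 -0.32991061]
130 (array([-2.9, -5.5, -0.9]), array([ 0.005, -0.   , -0.007]))
60 (array([-2.9, -5.9, 69.1]), array([ 0.005, -0.   , -0.007]))
25 (array([ -2.9,  -6.1, 104.1]), array([ 0.005, -0.   , -0.007]))
-8 (array([ -2.9,  -6.2, 137.1]), array([ 0.005, -0.   , -0.007]))
[245.58891033 187.00577902]
[310.98585898 235.23642887]
[244.12719427 207.465623  ]
```

View pics/w1.png

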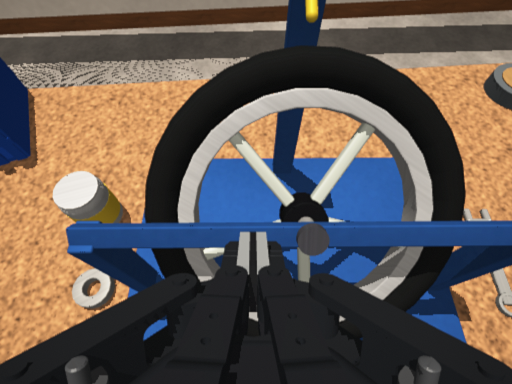

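Call:
servo_tool --rows '[[[0,-3,-6,0,0.005,0,-0.007],[0,-3,-6,35,0.005,0,-0.007],[0,-3,-6,69,0.005,0,-0.007],[0,-3,-6,69,0.005,0,-0.007],[0,-3,-6,69,0.005,0,-0.007]]]'

```text
clock: 2.02
position: [526.7, 132.3, 253.8]
ee_rot: [0.933, -0.022, 0.359, 0.001]
contact_force: [-1.2, -0.2, -0.4]
gripper_width: -0.1
grasp_force: 0.0
```

```bash
python3 - <<'E'
from h import *
s=arm.read_state();print(s["position"],s["joints"],s["contact_force"])
for n in (25,-8):print(n,go(pt(65,60,n)))
P=arm.camera_params("wrist");im=arm.get_image("wrist")[:,:,::-1].copy()
for q in (pt(65,60,0),pt(65,38,0),H+46*N,s["position"],pt(81,145,0)):
    uv=proj("wrist",q,P);print(uv);cv2.circle(im,tuple(int(v) for v in uv),3,(0,0,255),1)
cv2.imwrite("pics/w2.png",im)
E
```

```text
[526.7242354  132.31325281 253.77263554] [ 0.18720854 -0.03667174 -0.95856525  2.05265072 -0.16021998 -0.6679327 ] [-1.22263199 -0.18175508 -0.35638647]
25 (array([-15.7,  -0.3,  57.4]), array([-0.029,  0.051,  0.009]))
-8 (array([-14. ,   0.7,  90.4]), array([-0.029,  0.051,  0.009]))
[252.51220634 215.53216209]
[273.25424248 194.18554175]
[330.70125036 286.18306073]
[251.55861901 244.5507657 ]
[262.26962787 314.17022638]
```

View pics/w2.png

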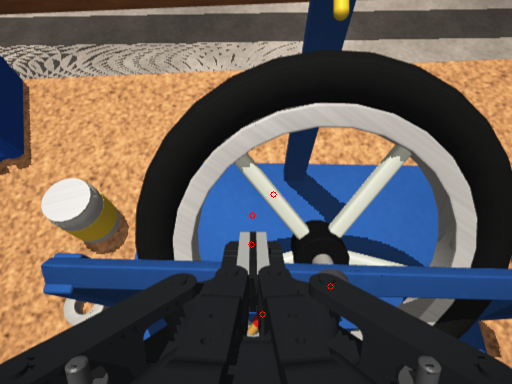

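```bash
cat >> h.py <<'E'
T=np.radians(20)  # tool leans towards vertical off the axle
z=-(np.cos(T)*N+np.sin(T)*U); RT=np.c_[np.cross(-Y,z),-Y,z]
E
python3 - <<'E'
from h import *
print(np.degrees(np.arccos(-RT[2,2])),go(pt(65,60,90)))
E
```

```text
24.99999999999999 (array([-18.9,  -2.2,  -7.2]), array([-0.027, -0.298,  0.014]))
```

Call:
servo_tool --rows '[[[0,-10,-1,-10,-0.013,-0.15,0.007],[0,-19,-2,-7,-0.027,-0.298,0.014],[0,-19,-2,-7,-0.027,-0.298,0.014],[0,-19,-2,-7,-0.027,-0.298,0.014],[0,-19,-2,-7,-0.027,-0.298,0.014],[0,-19,-2,-7,-0.027,-0.298,0.014],[0,-19,-2,-7,-0.027,-0.298,0.014]]]'

```text
clock: 2.95
position: [508.6, 135.5, 247.3]
ee_rot: [0.975, -0.034, 0.218, 0.007]
contact_force: [0.1, 0.7, -0.1]
gripper_width: -0.4
grasp_force: 0.0
```

```bash
python3 - <<'E'
from h import *
s=arm.read_state();print(s["position"],s["joints"],s["contact_force"])
for n in (90,50,20,-8):print(n,go(pt(65,60,n)))
E
```

```text
[508.60513947 135.51915975 247.34194237] [ 0.70278678  0.01625437 -0.68188155  0.5361867  -0.61667657  0.39727104] [ 0.10015336  0.72114427 -0.07611179]
90 (array([-1.1,  0.2,  0.3]), array([-0.001, -0.003, -0.001]))
50 (array([12.5,  0.2, 37.9]), array([-0.001, -0.003, -0.001]))
20 (array([22.7,  0.2, 66.1]), array([-0.001, -0.003, -0.001]))
-8 (array([32.2,  0.2, 92.5]), array([-0.001, -0.003, -0.001]))
```

Call:
servo_tool --rows '[[[0,12,0,38,0,0,0],[0,17,0,52,0,0,0],[0,23,0,66,0,0,0],[0,26,0,75,0,0,0],[0,29,0,84,0,0,0],[0,32,0,92,0,0,0],[0,32,0,92,0,0,0]]]'

```text
clock: 3.82
position: [577.2, 128.8, 177.0]
ee_rot: [0.975, -0.035, 0.217, 0.007]
contact_force: [0.0, 3.2, -1.8]
gripper_width: -0.1
grasp_force: 1.3
```

```bash
python3 - <<'E'
from h import *
s=arm.read_state();print(s["position"],s["joints"],s["contact_force"])
for a in range(60,-50,-10):print(a,go(pt(65,a,-8)))
P=arm.camera_params("wrist");im=arm.get_image("wrist")[:,:,::-1].copy()
cv2.imwrite("pics/w3.png",im)
E
```

```text
[577.16330051 128.82607558 176.96592591] [ 0.55564345  0.20216031 -0.70314672  0.71039601 -0.390264    0.31794002] [ 0.04406045  3.23788248 -1.8390375 ]
60 (array([-0.2, -1.8, -0.5]), array([ 0.   , -0.002, -0.003]))
50 (array([ 8.5,  4.6, -3.7]), array([ 0.   , -0.002, -0.003]))
40 (array([16.1, 12.6, -6.4]), array([ 0.   , -0.002, -0.003]))
30 (array([22.2, 21.9, -8.6]), array([ 0.   , -0.002, -0.003]))
20 (array([ 26.8,  32.1, -10.2]), array([ 0.   , -0.002, -0.003]))
10 (array([ 29.6,  43.1, -11.2]), array([ 0.   , -0.002, -0.003]))
0 (array([ 30.5,  54.3, -11.5]), array([ 0.   , -0.002, -0.003]))
-10 (array([ 29.6,  65.6, -11.2]), array([ 0.   , -0.002, -0.003]))
-20 (array([ 26.9,  76.6, -10.2]), array([ 0.   , -0.002, -0.003]))
-30 (array([22.4, 86.9, -8.6]), array([ 0.   , -0.002, -0.003]))
-40 (array([16.4, 96.2, -6.3]), array([ 0.   , -0.002, -0.003]))
```

View pics/w3.png

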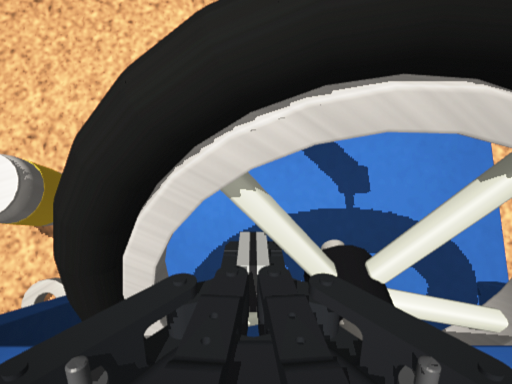

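Call:
servo_tool --rows '[[[0,5.4,3.7,-2,0,0,0],[0,10.3,8,-3.8,0,0,0],[0,14.8,12.8,-5.4,0,0,0],[0,18.9,18.1,-6.9,0,0,0],[0,22.4,23.8,-8.1,0,0,0],[0,25.3,29.8,-9.2,0,0,0],[0,27.6,36.2,-10,0,0,0],[0,29.2,42.8,-10.6,0,0,0],[0,30.2,49.5,-11,0,0,0],[0,30.5,56.3,-11.1,0,0,0]]]'

```text
clock: 5.12
position: [596.2, 70.4, 200.9]
ee_rot: [0.975, -0.035, 0.218, 0.007]
contact_force: [-1.5, 4.5, -0.3]
gripper_width: 0.1
grasp_force: 1.8
```

```bash
python3 - <<'E'
from h import *
s=arm.read_state();print(s["position"],s["joints"],s["contact_force"])
d=s["position"]-H;print(d@U,d@Y,d@N)
for a in range(0,-50,-10):print(a,go(pt(65,a,-8)))
im=arm.get_image("top")[:,:,::-1]
hsv=cv2.cvtColor(im,cv2.COLOR_BGR2HSV)
r=cv2.inRange(hsv,(0,150,60),(6,255,255))|cv2.inRange(hsv,(172,150,60),(180,255,255))
r[:150]=0;r[250:]=0;r[:,:170]=0;r[:,310:]=0
if r.any():print(ang(np.argwhere(r).mean(0)[::-1]),r.sum()/255)
E
```

```text
[596.1690534   70.43489446 200.91186529] [ 0.46111929  0.18470639 -0.6123687   0.52691902 -0.44219682  0.59605979] [-1.48392321  4.49695272 -0.3454736 ]
65.68261740197356 -2.524051309683366 -7.824502640449278
0 (array([-0.6, -2.5,  0.4]), array([ 0.001, -0.003, -0.004]))
-10 (array([-1.5,  8.8,  0.7]), array([ 0.001, -0.003, -0.004]))
-20 (array([-4.2, 19.7,  1.7]), array([ 0.001, -0.003, -0.004]))
-30 (array([-8.7, 30. ,  3.4]), array([ 0.001, -0.003, -0.004]))
-40 (array([-14.7,  39.3,   5.6]), array([ 0.001, -0.003, -0.004]))
(np.float64(86.4272923833081), np.float64(88.8749369408957)) 20.0
```

Call:
servo_tool --rows '[[[0,-0.3,6.8,0.1,0,0,0],[0,-1.3,13.5,0.5,0,0,0],[0,-3,20.1,1.1,0,0,0],[0,-5.3,26.4,1.9,0,0,0],[0,-8.2,32.5,3,0,0,0],[0,-11.7,38.2,4.2,0,0,0],[0,-14.3,41.8,5.2,0,0,0],[0,-14,36,5,0,0,0],[0,-14,34,-25,0,0,0],[0,-14,34,-65,0,0,0]]]'

```text
clock: 6.42
position: [551.2, 38.3, 251.6]
ee_rot: [0.976, -0.036, 0.214, 0.01]
contact_force: [0.6, 0.8, 0.7]
gripper_width: 0.3
grasp_force: 0.0
```

```bash
cat >> h.py <<'E'
def stem(cam="top"):
    P=arm.camera_params(cam);im=arm.get_image(cam)[:,:,::-1]
    hsv=cv2.cvtColor(im,cv2.COLOR_BGR2HSV)
    r=cv2.inRange(hsv,(0,150,60),(6,255,255))|cv2.inRange(hsv,(172,150,60),(180,255,255))
    if cam=="top": r[:150]=0;r[250:]=0;r[:,:170]=0;r[:,310:]=0
    return im,(ang(np.argwhere(r).mean(0)[::-1],0,cam,P) if r.any() else None),r.sum()/255
E
python3 - <<'E'
from h import *
s=arm.read_state();print(s["position"],s["contact_force"])
print(stem()[1:])
im,a,k=stem("wrist");print(a,k);cv2.imwrite("pics/w4.png",im)
for a in (36,32,28,24):
  for n in (60,-6):print(a,n,go(pt(50,a,n)))
E
```

```text
[551.16740332  38.30771124 251.5925064 ] [0.59043779 0.83721412 0.68731379]
((np.float64(48.33890723805288), np.float64(88.59275605192101)), np.float64(20.0))
(np.float64(48.05848659767296), np.float64(87.82632147208699)) 265.0
36 60 (array([-34.1, -65.3,  12.9]), array([-0.   , -0.007, -0.005]))
36 -6 (array([-11.9, -65.4,  75. ]), array([-0.   , -0.007, -0.005]))
32 60 (array([-32.2, -62.4,  12.2]), array([-0.   , -0.007, -0.005]))
32 -6 (array([-10.1, -62.5,  74.4]), array([-0.   , -0.007, -0.005]))
28 60 (array([-30.6, -59.4,  11.6]), array([-0.   , -0.007, -0.005]))
28 -6 (array([ -8.4, -59.5,  73.8]), array([-0.   , -0.007, -0.005]))
24 60 (array([-29.1, -56.3,  11.1]), array([-0.   , -0.007, -0.005]))
24 -6 (array([ -6.9, -56.4,  73.3]), array([-0.   , -0.007, -0.005]))
```

View pics/w4.png

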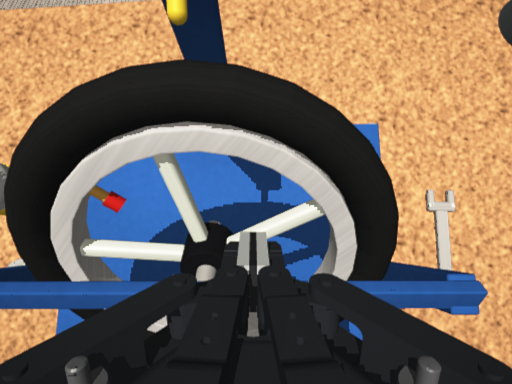

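```bash
python3 - <<'E'
from h import *
for n in (60,30,-6):print(n,go(pt(48,42,n)))
E
```

```text
60 (array([-38.6, -68. ,  14.5]), array([-0.   , -0.007, -0.005]))
30 (array([-28.5, -68. ,  42.7]), array([-0.   , -0.007, -0.005]))
-6 (array([-16.4, -68.1,  76.7]), array([-0.   , -0.007, -0.005]))
```

Call:
servo_tool --rows '[[[0,-20,-34,0,0,-0.007,-0.005],[0,-38.5,-68,5,0,-0.007,-0.005],[0,-38.5,-68,14,0,-0.007,-0.005],[0,-34,-68,28,0,-0.007,-0.005],[0,-28.5,-68,42.5,0,-0.007,-0.005],[0,-28.5,-68,42.5,0,-0.007,-0.005],[0,-28.5,-68,42.5,0,-0.007,-0.005]]]'

```text
clock: 7.4
position: [550.5, 107.2, 202.6]
ee_rot: [0.976, -0.034, 0.214, 0.008]
contact_force: [0.6, 0.7, 0.2]
gripper_width: 0.0
grasp_force: 0.0
```

```bash
python3 - <<'E'
from h import *
s=arm.read_state();d=s["position"]-H;print(d@U,d@Y,d@N,s["contact_force"],s["joints"])
for n in (30,10,-6):print(n,go(pt(48,42,n)))
im,a,k=stem("wrist");print(a,k);cv2.imwrite("pics/w5.png",im)
E
```

```text
32.89168907252488 31.05684269320614 27.29270353718229 [0.60315979 0.71187065 0.24477391] [ 0.57122056  0.12290986 -0.69845576  0.59037808 -0.46777139  0.43724563]
30 (array([ 1.7, -1.1, -3.5]), array([ 0.002,  0.005, -0.   ]))
10 (array([ 8.6, -1.1, 15.2]), array([ 0.002,  0.005, -0.   ]))
-6 (array([14.2, -1.1, 30.3]), array([ 0.002,  0.005, -0.   ]))
(np.float64(48.13451181632359), np.float64(87.62893189911884)) 452.0
```

View pics/w5.png

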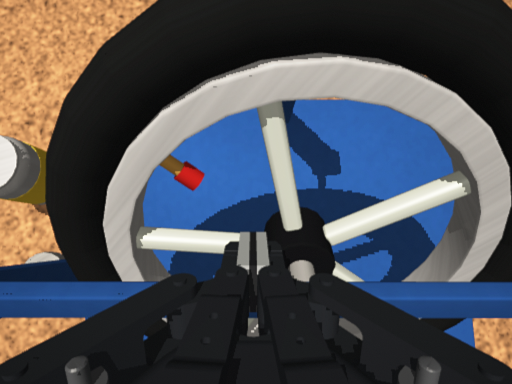

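Call:
servo_tool --rows '[[[0,4,-1,6,0,0,0],[0,8.6,-1,15,0,0,0],[0,11.5,-1,22,0,0,0],[0,14,-1,30,0,0,0],[0,14,-1,30,0,0,0]]]'

```text
clock: 8.07
position: [575.5, 106.7, 180.3]
ee_rot: [0.976, -0.033, 0.213, 0.009]
contact_force: [-0.1, 0.2, -0.5]
gripper_width: -0.1
grasp_force: 0.0
```

```bash
python3 - <<'E'
from h import *
s=arm.read_state();d=s["position"]-H;print(d@U,d@Y,d@N,s["contact_force"])
for a in range(42,-14,-6):print(a,go(pt(48,a,-6))[0])
print(stem()[1:])
E
```

```text
34.758596342075506 32.237264807967215 -6.096387177919439 [-0.11439869  0.20853269 -0.51460929]
42 [ 0.8  0.1 -0.4]
36 [ 3.8  4.  -1.5]
30 [ 6.3  8.2 -2.4]
24 [ 8.5 12.7 -3.2]
18 [10.2 17.4 -3.8]
12 [11.4 22.3 -4.3]
6 [12.1 27.2 -4.5]
0 [12.3 32.3 -4.6]
-6 [12.1 37.3 -4.5]
-12 [11.4 42.2 -4.2]
((np.float64(48.33890723805288), np.float64(88.59275605192101)), np.float64(20.0))
```

Push to about +4°, then measure.

Call:
servo_tool --rows '[[[0,3.8,4,-1.5,0,0,0],[0,6.3,8.2,-2.4,0,0,0],[0,8.5,12.7,-3.2,0,0,0],[0,10.2,17.4,-3.8,0,0,0],[0,11.4,22.3,-4.3,0,0,0],[0,12.1,27.2,-4.5,0,0,0],[0,12.1,27.2,-4.5,0,0,0]]]'

```text
clock: 9.0
position: [583.3, 79.3, 191.5]
ee_rot: [0.976, -0.033, 0.215, 0.008]
contact_force: [0.0, 2.9, -0.2]
gripper_width: 0.2
grasp_force: 0.8
```

```bash
python3 - <<'E'
from h import *
s=arm.read_state();d=s["position"]-H;print(d@U,d@Y,d@N,s["contact_force"])
for a in range(6,-22,-4):print(a,go(pt(48,a,-6))[0])
print(stem()[1:]);print(stem("wrist")[1:])
E
```

```text
49.51171365893384 5.416200209159074 -5.023457078078447 [ 0.02707341  2.8675107  -0.16052134]
6 [-1.3  0.4  1.5]
2 [-1.1  3.7  1.5]
-2 [-1.1  7.1  1.5]
-6 [-1.3 10.4  1.5]
-10 [-1.8 13.7  1.7]
-14 [-2.4 17.   1.9]
-18 [-3.3 20.2  2.3]
((np.float64(19.96640224743608), np.float64(87.50559268086833)), np.float64(20.0))
((np.float64(19.079914209702746), np.float64(87.01171102845373)), np.float64(663.0))
```

Call:
servo_tool --rows '[[[0,-0.2,4,0,0,0,0],[0,-0.4,8,0.1,0,0,0],[0,-0.8,11,0.2,0,0,0],[0,-1.2,14,0.3,0,0,0],[0,-1.2,14,0.3,0,0,0]]]'

```text
clock: 9.72
position: [581.4, 65.9, 190.3]
ee_rot: [0.976, -0.033, 0.215, 0.008]
contact_force: [0.8, 4.2, -0.0]
gripper_width: -0.1
grasp_force: 1.6
```

```bash
python3 - <<'E'
from h import *
s=arm.read_state();d=s["position"]-H;print(d@U,d@Y,d@N,s["contact_force"])
print(stem()[1:]);print(stem("wrist")[1:])
E
```

```text
48.031626594227205 -8.05052630089107 -5.113503706308801 [ 0.79774966  4.16439787 -0.02368624]
((np.float64(5.057005732037084), np.float64(86.6962514810379)), np.float64(16.0))
((np.float64(3.7510275289868695), np.float64(86.61781405838116)), np.float64(677.0))
```

Call:
servo_tool --rows '[[[0,-0.5,2,0.1,0,0,0],[0,-0.8,3.5,0.2,0,0,0],[0,-0.8,3.5,0.2,0,0,0],[0,-0.8,-1.5,0,0,0,0],[0,-0.8,-1.5,-10,0,0,0],[0,-0.8,-1.5,-40,0,0,0],[0,-0.8,-1.5,-80,0,0,0],[0,-0.8,-1.5,-110,0,0,0],[0,-0.8,-1.5,-110,0,0,0]]]'

```text
clock: 10.95
position: [534.4, 70.6, 292.4]
ee_rot: [0.976, -0.033, 0.216, 0.007]
contact_force: [0.4, -0.5, -0.5]
gripper_width: -0.2
grasp_force: 0.0
```

```bash
python3 - <<'E'
from h import *
s=arm.read_state();print(s["position"],s["contact_force"])
print(stem()[1:]);im,a,k=stem("wrist");print(a,k);cv2.imwrite("pics/w6.png",im)
print(proj("wrist",O+Rs@[124,0,286]))
E
```

```text
[534.37640952  70.63265838 292.36602565] [ 0.39207319 -0.48401066 -0.50360476]
((np.float64(0.5689333258527672), np.float64(87.18571586033072)), np.float64(16.0))
(np.float64(-0.5060324506960012), np.float64(86.82201437376591)) 200.0
[239.67581708  19.85765515]
```

View pics/w6.png

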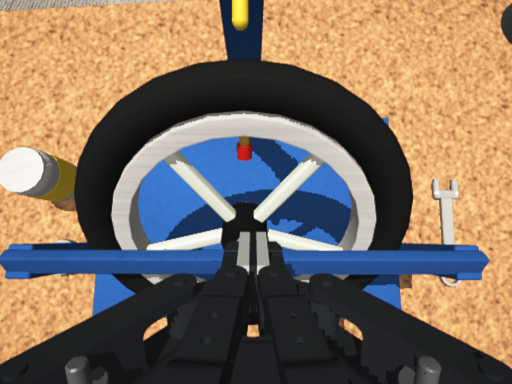

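The red cap, at about (244,151), lies in line with the pointer tip at (240,25). The measured angle is 0° to within about 1°, and the fingers are clear of the wheel.

```bash
python3 -c "
from bench import arm
print(arm.job_done())"
```

```text
the job is handed in; nothing more can be done
None
```

The valve stem is at the top, within about 1° of the yellow pointer by two camera views; the fingers are clear of the wheel and the job is handed in, though no verdict came back.

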